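Put the wrongly loaded jars of the sample changer into their own stations

ROBOT

A 6-joint arm with a two-finger parallel gripper is mounted at the origin on a cart in front of the work surface, level with it; the furniture and walls round the work are solid. World frame = base frame: x ahead of the robot, y to its left, z up, the work surface at z = 0. Lengths are in mm, angles in rad, forces in N, time in s.
With the tool pointing down it reaches from about 250 to 775 mm from the base axis. Payload 8.9 kg.
Tool frame: the origin (TCP) lies between the finger pads; the fingertips stand 17 mm ahead of it and the grasp point (between the pads) lies 2 mm behind it; x points along the fingers, z is the direction in which the jaws open and shut, and the axes are right-handed (so a half turn about x gives the same grasp; the last joint's range is limited). The gripper opens to 85 mm and grips with 20 to 120 N. Pads are 22 mm wide; open, the fingers measure 114 mm over their backs; the gripper's body (76 mm by 85 mm) begins 54 mm behind the grasp point. The pads swing forward as they close: fully open they stand 13 mm farther back than shut.
Start: joints at [1.15, 0.291, -0.153, 1.127, 0, 1.431], TCP at [145.989, 504.293, 248.305] pointing down, gripper open.
Joint ranges: [-2.52, 2.52], [-0.91, 1.74], [-1.3, 1.37], [-1.96, 2.02], [-1.52, 1.47], [-3.14, 3.14]. Speed limits (rad/s): [2.22, 2.22, 2.79, 3.14, 3.14, 3.14].

INTERFACE

Orientations are given as [roll, pitch, yaw] about the fixed x, y, z axes, in that order (R = Rz(yaw) Ry(pitch) Rx(roll)).
In Python, from cell import r gives the robot as it stands.
- The arm moves only by the shell command python3 -m jog 'ROWS'. ROWS is JSON, a list of rows, each a list of 7 numbers: the turn, a rotation vector about the world's x, y, z in degrees, then the shift along the world's x, y, z in mm, then the gripper command: -1 is shut, 1 is fully open, values between are in proportion. A call has 1 to 5 rows; each row shifts and turns the commanded pose from where the row before left it; what a row does not reach is not made up. A row lasts 1/10 s, in which the tool goes at most 50 mm and 8.59 degrees, less where a joint would pass 70% of its speed; a pose out of reach is approached as far as the arm can. A call with a gripper value outside its range is refused whole. The fingers move at their own pace and stop on an object; the grip force is fixed at half the most. Time passes only in rows, so rows that do not move let the fingers close. It gives the time, the measured TCP pose, the force and the opening at its end, in the units of the state.
- r.observe(): the state, without advancing time (a new reading comes with each control period).
- r.get_image(name): name is "scene" or "side" or "wrist"; returns (picture, depth): 384x512x3 uint8, blue, green, red; 384x512 float32, mm along the optical axis (not along the pixel's ray), 0 where there is no reading.
- r.camera_params(name): a dict with "fx", "fy", "cx", "cy" (pixels), "k1" (the pictures are not rectified: a ray, as slopes to the right and down, at radius r is drawn at 1 + k1 r^2 times it, then the intrinsics apply), "eye" and "attitude" of the camera in the world; the wrist camera has in their place "hand_eye" (4x4, takes a point from camera to tool coordinates, whose origin is the TCP and whose axes are the tool frame's). Camera axes: x right, y down, z forward; pixel columns grow to the right and rows downward; lengths in mm; the calibration is good to about 2 mm. A picture is of the moment at which its call begins: read the wrist's pose just before it. camera_params takes no time and is no camera call.
- r.close_job(): hands the job in, once; it reports no verdict.
Trained networks look in the newest picture that a camera, given by its name, has taken for a name from the list of things; names that differ only in an ending like _2 or _b are one class to them, and where a whole thing is asked for, a point or a joint stands for the part that bears it (a point fixed in the world has none). Each returns a list of dicts, best first, with "conf" (0 to 1); they miss things now and then, are a little off and sometimes report something else, mostly with a low value. They report only what shows in the picture. A call takes as long as a camera call. They do not tell look-alikes from the thing itself.
- r.find_in(target, camera): "box" ([left, top, right, bottom] in pixels, round what is visible of it).
- r.trace(target, camera): "region" (384x512 bool, what is visible of it) and "box" ([left, top, right, bottom] in pixels, round what is visible of it).
- r.place_of(target, camera): "position" ([column, row] in pixels: a listed point, or the origin of a listed thing).
The state is a dict: "clock": time; "joints": joint angles; "dq": joint speeds; "joint_efforts": joint torques, N m; "position": TCP position; "eef_rot": TCP orientation; "force": force on the tool from outside, world axes, zero at the start; "moment": the same for the moment, N m; "grip_width": opening from 0.0 (shut) to 1.0 (fully open).
Only numpy, scipy, OpenCV 4.12 (cv2) and the standard library are available. Lean on these libraries where they do the work, as an engineer would, in place of code of your own. Each camera call takes 0.05 s, during which the arm holds its last target.

TASK

The four sample jars in the sample changer were loaded into the wrong stations: move them so that each jar stands in the cup of the same colour as the label on its cap, fully down and upright, and the grey cup is empty again at the end. There is no room to spare, so use the empty grey cup as the free spot on the way; to keep contamination off the desk a jar must never be put down on it. Set the jars down rather than dropping them, and leave the wash bottle standing where it is.

Things in the scene. Friction and masses are not known exactly. Their poses are not given: they have to be found in the camera images.
- jar_red: Closed sample jar with black contents and a white ribbed screw cap; a round red label, 40 mm across, lies on top of the cap. Upright round jar 55 mm high: body 48 mm across up to 42 mm, above that the cap, 51.6 mm across (grasp it round the cap). Mass 50 to 100 g. Origin: centre of its underside, z up along the jar.
- jar_blue: Closed sample jar with black contents and a white ribbed screw cap; a round blue label, 40 mm across, lies on top of the cap. Upright round jar 55 mm high: body 48 mm across up to 42 mm, above that the cap, 51.6 mm across (grasp it round the cap). Mass 50 to 100 g. Origin: centre of its underside, z up along the jar.
- jar_green: Closed sample jar with black contents and a white ribbed screw cap; a round green label, 40 mm across, lies on top of the cap. Upright round jar 55 mm high: body 48 mm across up to 42 mm, above that the cap, 51.6 mm across (grasp it round the cap). Mass 50 to 100 g. Origin: centre of its underside, z up along the jar.
- jar_yellow: Closed sample jar with black contents and a white ribbed screw cap; a round yellow label, 40 mm across, lies on top of the cap. Upright round jar 55 mm high: body 48 mm across up to 42 mm, above that the cap, 51.6 mm across (grasp it round the cap). Mass 50 to 100 g. Origin: centre of its underside, z up along the jar.
- cup_red: Red plastic station cup of the sample changer, locked in place, open at the top: 20 mm high, flat floor 4 mm thick, 65 mm across inside, mouth slightly flared (79 mm over the rim), so a jar has about 8 mm of play all round. Origin: centre of its underside, on the deck; z up. A seated jar's underside is 4 mm above this origin, its cap top 59 mm above.
- cup_blue: Blue plastic station cup of the sample changer, locked in place, open at the top: 20 mm high, flat floor 4 mm thick, 65 mm across inside, mouth slightly flared (79 mm over the rim), so a jar has about 8 mm of play all round. Origin: centre of its underside, on the deck; z up. A seated jar's underside is 4 mm above this origin, its cap top 59 mm above.
- cup_green: Green plastic station cup of the sample changer, locked in place, open at the top: 20 mm high, flat floor 4 mm thick, 65 mm across inside, mouth slightly flared (79 mm over the rim), so a jar has about 8 mm of play all round. Origin: centre of its underside, on the deck; z up. A seated jar's underside is 4 mm above this origin, its cap top 59 mm above.
- cup_yellow: Yellow plastic station cup of the sample changer, locked in place, open at the top: 20 mm high, flat floor 4 mm thick, 65 mm across inside, mouth slightly flared (79 mm over the rim), so a jar has about 8 mm of play all round. Origin: centre of its underside, on the deck; z up. A seated jar's underside is 4 mm above this origin, its cap top 59 mm above.
- cup_grey: Grey plastic station cup, the spare station of the sample changer, empty at the start, of the same form. Origin: centre of its underside, z up. The five cups form a regular pentagon of 78 mm radius, 92 mm from cup to cup, on a locked deck 40 mm above the desk; the hub in the middle stands 17 mm above the deck.
- wash_bottle: White wash bottle with blue cap and bent spout, 96x64x205 mm, standing loose on the desk just left of the changer (a second such bottle stands at the far left): leave it alone. Origin: centre of its underside, z up.
There are look-alikes about, which are no part of the job. What is shaped like the jar_blue but orange or purple is not meant.

How it is judged (in metres and radians):
On the way:
1. a jar is parked, fully down, in the grey cup (((horizontal distance between jar_red and cup_grey below 0.012 m and z of jar_red in the frame of cup_grey below 0.009 m and angle between jar_red's own z axis and vertical below 0.12 rad) or (horizontal distance between jar_blue and cup_grey below 0.012 m and z of jar_blue in the frame of cup_grey below 0.009 m and angle between jar_blue's own z axis and vertical below 0.12 rad) or (horizontal distance between jar_green and cup_grey below 0.012 m and z of jar_green in the frame of cup_grey below 0.009 m and angle between jar_green's own z axis and vertical below 0.12 rad) or (horizontal distance between jar_yellow and cup_grey below 0.012 m and z of jar_yellow in the frame of cup_grey below 0.009 m and angle between jar_yellow's own z axis and vertical below 0.12 rad))), for 0.2 s.
At the end, for the whole second after the job is handed in: Each of the four jars stands in the cup of its own label colour: within 12 mm of the cup's axis, its underside less than 9 mm above the cup's underside (it rests on the 4 mm floor), tilted less than 0.12 rad, and at rest (below 20 mm/s) (horizontal distance between jar_red and cup_red below 0.012 m and z of jar_red in the frame of cup_red below 0.009 m and angle between each of jar_red, jar_blue, jar_green, jar_yellow's own z axis and vertical below 0.12 rad and linear speed of each of jar_red, jar_blue, jar_green, jar_yellow below 0.02 m/s and horizontal distance between jar_blue and cup_blue below 0.012 m and z of jar_blue in the frame of cup_blue below 0.009 m and horizontal distance between jar_green and cup_green below 0.012 m and z of jar_green in the frame of cup_green below 0.009 m and horizontal distance between jar_yellow and cup_yellow below 0.012 m and z of jar_yellow in the frame of cup_yellow below 0.009 m); the robot touches nothing.
It fails at once if a jar goes down to the desk (its underside below 25 mm) (height (world z) of any of jar_red, jar_blue, jar_green, jar_yellow below 0.025 m).
It fails at once if a jar is let go in the air and falls (faster than 0.45 m/s, untouched by the fingers, more than 3 cm above a cup's floor) ((height (world z) of jar_red above 0.074 m and linear speed of jar_red above 0.45 m/s and contact force between the fingers and jar_red below 0.05 N) or (height (world z) of jar_blue above 0.074 m and linear speed of jar_blue above 0.45 m/s and contact force between the fingers and jar_blue below 0.05 N) or (height (world z) of jar_green above 0.074 m and linear speed of jar_green above 0.45 m/s and contact force between the fingers and jar_green below 0.05 N) or (height (world z) of jar_yellow above 0.074 m and linear speed of jar_yellow above 0.45 m/s and contact force between the fingers and jar_yellow below 0.05 N)).
It fails at once if a jar is tipped (more than 0.8 rad) (angle between any of jar_red, jar_blue, jar_green, jar_yellow's own z axis and vertical above 0.8 rad).
It fails at once if the wash bottle is moved by more than 30 mm or tipped by more than 0.3 rad (distance of wash_bottle from where it was at the start of the episode above 0.03 m or angle between wash_bottle's own z axis and vertical above 0.3 rad).
It also fails if it takes over 125 s, if anything falls off the work surface, if the arm or the gripper's body presses on something with over 40 N, if the wrist force passes 120 N, or if a joint passes its speed limit or range.

## Working session

There is one attempt and no reset: what is moved stays moved. The work goes in short steps, Python scripts to look and compute and a shell command to move; the robot and the scene stay as the last step left them, time stands still between calls to the robot, and variables do not carry over. Pictures are saved under pics/ and viewed, and the job is handed in when it is done.

```bash
ls; mkdir -p pics
cat > h.py <<'E'
import numpy as np, cv2
from cell import r
from scipy.spatial.transform import Rotation as R
def snap(n,f):
    im,d=r.get_image(n); cv2.imwrite('pics/'+f,im); return im,d
E
python3 - <<'E'
from h import *
s=r.observe(); print(s)
for n in ["scene","side","wrist"]:
    snap(n,n+'0.png'); print(n,r.camera_params(n))
E
```

```text
pics
{'clock': 0.0, 'joints': array([ 1.14972523e+00,  2.91261161e-01, -1.54137718e-01,  1.12669306e+00,
       -5.54525216e-06,  1.43149102e+00]), 'dq': array([-0.00187125, -0.00015862,  0.0018021 , -0.0010877 , -0.00019963,
       -0.00056265]), 'joint_efforts': array([-2.80910252e-03, -5.37146473e+01,  3.31372869e+01,  1.59954967e-02,
       -6.52023446e-04,  6.86379220e-07]), 'position': array([145.80496906, 503.91040623, 247.73797026]), 'eef_rot': array([ 3.00656735,  1.5695007 , -1.98758742]), 'force': array([ 0.28715585,  0.60051946, -0.9982843 ]), 'moment': array([-0.01792328,  0.04449879,  0.01456962]), 'grip_width': 0.9965062924240319}
scene {'fx': 437.241193538599, 'fy': 437.241193538599, 'cx': 252.9092605068394, 'cy': 188.43162893300828, 'k1': -0.022435829358798988, 'eye': array([ 205.62724749, -349.74617917,  717.92441616]), 'attitude': array([-2.4179877 , -0.0083166 , -0.56067486])}
side {'fx': 365.8252202696116, 'fy': 365.8252202696116, 'cx': 257.44064989433906, 'cy': 192.69886432834863, 'k1': 0.012877885189009933, 'eye': array([ 473.52167611, -598.0970575 ,  529.81039104]), 'attitude': array([-2.16580434,  0.01613705, -0.0958911 ])}
wrist {'fx': 267.49265811161257, 'fy': 267.49265811161257, 'cx': 254.0987663233486, 'cy': 193.48760717080518, 'k1': -0.027289470662354487, 'hand_eye': array([[ 2.49757651e-04, -3.17027325e-01,  9.48416371e-01,
        -1.25419354e+02],
       [ 1.34443690e-03, -9.48415437e-01, -3.17027367e-01,
         8.08292248e+01],
       [ 9.99999065e-01,  1.35426598e-03,  1.89349222e-04,
         1.50814306e+00],
       [ 0.00000000e+00,  0.00000000e+00,  0.00000000e+00,
         1.00000000e+00]])}
```

View pics/scene0.png

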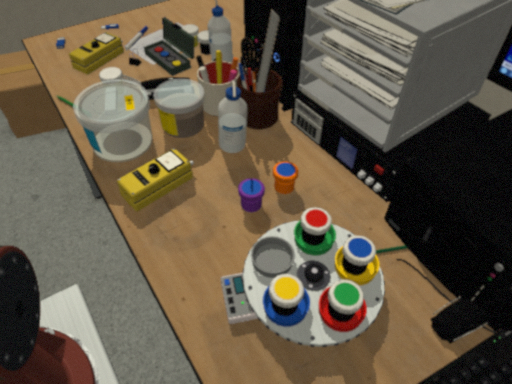

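View pics/side0.png

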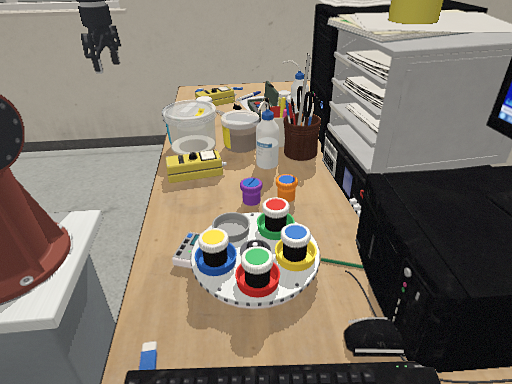

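View pics/wrist0.png

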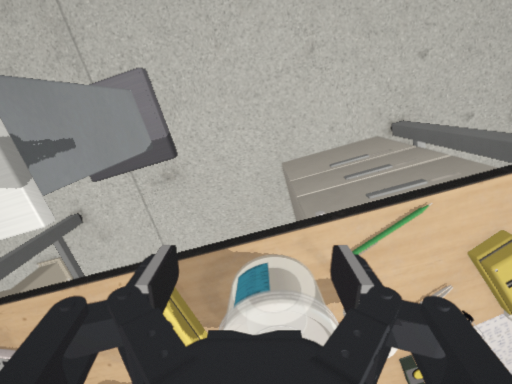

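The labels are: red in the green cup (315,218), blue in the yellow cup (357,248), yellow in the blue cup (286,288), green in the red cup (343,295). The grey cup at (272,257) is empty, so this is two swaps.

```bash
cat >> h.py <<'E'
def rays(n,uv,s=None):
    p=r.camera_params(n); uv=np.atleast_2d(np.array(uv,float))
    K=np.array([[p['fx'],0,p['cx']],[0,p['fy'],p['cy']],[0,0,1]])
    x=cv2.undistortPoints(uv[:,None],K,np.array([p['k1'],0,0,0.]))[:,0]
    d=np.c_[x,np.ones(len(x))]
    if n=='wrist':
        T=np.array(p['hand_eye']); Rt=R.from_euler('xyz',s['eef_rot']).as_matrix()
        return Rt@T[:3,3]+s['position'], d@(Rt@T[:3,:3]).T
    return np.array(p['eye']), d@R.from_euler('xyz',p['attitude']).as_matrix().T
def atz(n,uv,z,s=None):
    e,d=rays(n,uv,s); return e+d*((z-e[2])/d[:,2])[:,None]
def deproj(n,uv,depth,s=None):
    e,d=rays(n,uv,s); return e+d*np.array(depth).reshape(-1,1)
def labels(n,s=None,z=99,box=None):
    im,dp=r.get_image(n); hsv=cv2.cvtColor(im,cv2.COLOR_BGR2HSV); out={}
    for c,(h0,h1) in dict(red=(172,188),yellow=(22,34),green=(50,85),blue=(100,122)).items():
        h=hsv[...,0].astype(int); 
        if c=='red': h=np.where(h<90,h+180,h)
        m=((h>=h0)&(h<=h1)&(hsv[...,1]>110)&(hsv[...,2]>90)).astype(np.uint8)
        k,l,st,ce=cv2.connectedComponentsWithStats(m)
        out[c]=[(ce[i].round(1),st[i,4],st[i,:4]) for i in range(1,k) if st[i,4]>80]
    return im,dp,out
E
python3 - <<'E'
from h import *
for n in ('scene','side'):
    im,dp,o=labels(n)
    for c in o:
        for ce,a,b in o[c]:
            u,v=ce.astype(int)
            if v<190: continue
            print(n,c,ce,a,b,'z99',atz(n,ce,99)[0].round(1),'depth',deproj(n,ce,dp[v,u])[0].round(1))
    for nm in ['jar_red','jar_blue','jar_green','jar_yellow','cup_red','cup_blue','cup_green','cup_yellow','cup_grey']:
        q=r.place_of(nm,n)
        if q: print(nm,[(np.round(x['position'],1),round(x['conf'],2),atz(n,x['position'],44 if 'j' in nm else 40)[0].round(0)) for x in q[:2]])
    x=r.find_in('wash_bottle',n); print(x[:2])
E
```

```text
scene red [316.1 218. ] 301 [306 210  22  17] z99 [559.3  -8.4  99. ] depth [556.5 -11.1 103.9]
scene red [339.9 315.1] 747 [319 288  48  44] z99 [ 476.8 -174.6   99. ] depth [ 489.4 -166.4   70.1]
scene red [ 75.7 361.9] 944 [ 55 331  38  53] z99 [116.9 -33.6  99. ] depth [104.5  10.5  12.6]
scene yellow [356.5 269.2] 651 [335 247  45  38] z99 [ 551. -127.   99.] depth [ 568.1 -115.9   68.4]
scene yellow [286.3 287.7] 450 [274 277  25  23] z99 [434.5 -93.9  99. ] depth [433.5 -95.  101.8]
scene green [315.5 240. ] 364 [295 222  40  29] z99 [529.3 -45.7  99. ] depth [547.2 -28.9  64.9]
scene green [346.2 293.8] 405 [335 283  24  22] z99 [ 508.  -152.2   99. ] depth [ 506.9 -152.9  101.3]
scene blue [359.6 247.3] 316 [349 239  22  18] z99 [583.8 -97.2  99. ] depth [581.3 -98.9 103.2]
scene blue [287.1 309.8] 536 [263 289  47  35] z99 [ 414.1 -125.2   99. ] depth [ 423.1 -115.5   72.2]
jar_red [(array([314.9, 233.8]), 0.69, array([566.,  -7.,  44.]))]
jar_blue [(array([283.7, 187.2]), 0.78, array([583., 121.,  44.])), (array([352.7, 263. ]), 0.76, array([584., -94.,  44.]))]
jar_green 
[... 1955 characters left out ...]
 [(array([256.7, 277.8]), 0.85, array([ 508., -149.,   44.]))]
jar_yellow [(array([215. , 255.7]), 0.75, array([434., -85.,  44.]))]
cup_red [(array([259.1, 280.1]), 0.9, array([ 512., -151.,   40.])), (array([276.5, 223.6]), 0.44, array([564.,   2.,  40.]))]
cup_blue [(array([216.3, 260.6]), 0.66, array([436., -94.,  40.]))]
cup_green [(array([271.2, 228. ]), 0.9, array([551., -11.,  40.])), (array([275.2, 224.4]), 0.39, array([561.,  -0.,  40.]))]
cup_yellow [(array([295.3, 257.4]), 0.94, array([ 585., -102.,   40.]))]
cup_grey [(array([229.9, 230.7]), 0.8, array([465., -10.,  40.]))]
[{'box': [256.9, 102.6, 277.6, 168.6], 'conf': 0.93}, {'box': [279.6, 223.3, 310.2, 260.5], 'conf': 0.58}]
```

```bash
cat >> h.py <<'E'
def proj(n,P):
    p=r.camera_params(n); K=np.array([[p['fx'],0,p['cx']],[0,p['fy'],p['cy']],[0,0,1]])
    Rm=R.from_euler('xyz',p['attitude']).as_matrix().T
    return cv2.projectPoints(np.array(P,float),cv2.Rodrigues(Rm)[0],-Rm@np.array(p['eye']),K,np.array([p['k1'],0,0,0.]))[0][:,0]
E
python3 - <<'E'
from h import *
from scipy.optimize import least_squares
J=np.array([[559.5,-8.4],[583.5,-97.4],[508.1,-152.3],[434.7,-93.8]]) # stations green,yellow,red,blue
def cups(q): 
    a=q[2]-np.arange(5)*2*np.pi/5
    return np.c_[q[0]+78*np.cos(a),q[1]+78*np.sin(a)]
q=least_squares(lambda q:(cups(q)[:4]-J).ravel(),[510,-75,1.0]).x
C=cups(q); print(q,C.round(1),(J-C[:4]).round(1))
t=np.linspace(0,2*np.pi,60)
for n in('scene','side'):
    im,_=snap(n,n+'1.png'); im=cv2.resize(im,None,fx=3,fy=3)
    for c in C:
      for z,rad in((60,39.5),(60,32.5)):
        pts=proj(n,np.c_[c[0]+rad*np.cos(t),c[1]+rad*np.sin(t),0*t+z])
        cv2.polylines(im,[((pts+.5)*3).astype(np.int32)],True,(255,0,255),1)
    x0,y0=(680,600) if n=='scene' else (520,570)
    cv2.imwrite(f'pics/ov_{n}.png',im[y0:y0+460,x0:x0+520])
E
```

```text
[510.43921904 -71.88112841   0.91417497] [[ 558.1  -10.1]
 [ 583.9  -98.1]
 [ 508.2 -149.8]
 [ 435.6  -93.9]
 [ 466.4   -7.5]] [[ 1.4  1.7]
 [-0.4  0.7]
 [-0.1 -2.5]
 [-0.9  0.1]]
```

View pics/ov_scene.png

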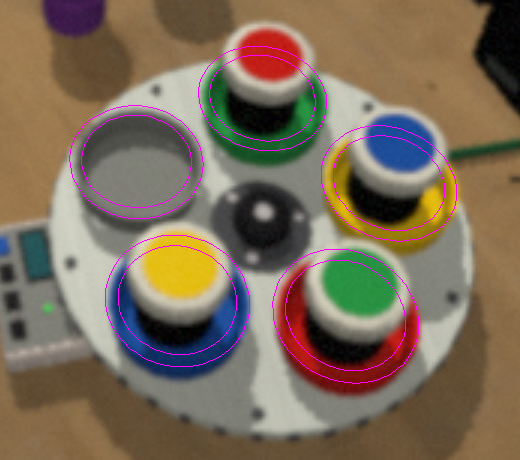

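View pics/ov_side.png

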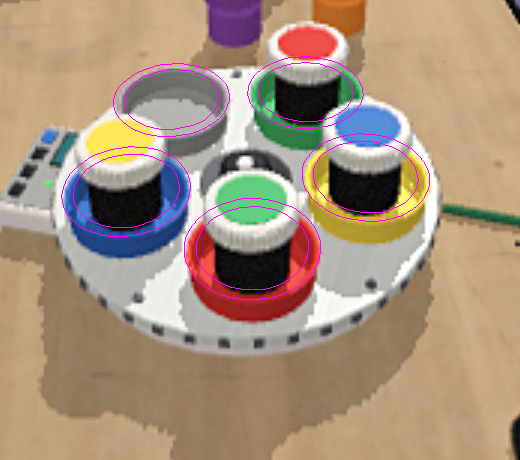

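Run:
```python
from h import *
s=r.observe(); M=R.from_euler('xyz',s['eef_rot']).as_matrix(); print(M.round(3)); print(np.degrees(np.arctan2(M[1,2],M[0,2])), s['clock'],s['force'])
```

```text
[[-0.    -0.961  0.278]
 [-0.     0.278  0.961]
 [-1.     0.    -0.   ]]
73.85283908090979 1.35 [ 0.88958008  0.27932689 -0.13731235]
```

```bash
python3 - <<'E'
from h import *
for n,p in dict(bottle=(232,148),pencil=(262,122),bucket=(123,150),box=(155,190),case=(385,205)).items(): print(n,atz('scene',p,0)[0].round(0))
E
python3 -m jog '[[0,0,7.25,20,-40,15,0.65],[0,0,7.25,20,-40,15,0.65],[0,0,0,22,-43,0,0.65],[0,0,0,22,-43,0,0.65],[0,0,0,22,-43,0,0.65]]'
```

```text
bottle [574. 319.   0.]
pencil [687. 362.   0.]
bucket [350. 449.   0.]
box [364. 293.   0.]
case [762.  -4.   0.]
clock: 1.85
position: [252.4, 293.8, 278.5]
eef_rot: [-0.989, 1.57, 0.554]
force: [0.3, 0.5, -0.2]
grip_width: 0.825
```

```bash
python3 -m jog '[[0,0,0,28,-38,0,0.65],[0,0,0,28,-38,0,0.65],[0,0,0,30,-35,0,0.65],[0,0,0,30,-35,0,0.65],[0,0,0,30,-35,0,0.65]]' && python3 -m jog '[[0,0,0,30,-30,-20,0.65],[0,0,0,30,-30,-20,0.65],[0,0,0,33,-30,-20,0.65],[0,0,0,33,-20,-20,0.65],[0,0,0,0,0,0,0.65]]'
python3 - <<'E'
from h import *
s=r.observe(); M=R.from_euler('xyz',s['eef_rot']).as_matrix(); print(s['position'],s['joints'],np.degrees(np.arctan2(M[1,2],M[0,2])))
snap('wrist','w2.png')
E
```

```text
clock: 2.35
position: [399.0, 112.5, 278.6]
eef_rot: [-1.335, 1.57, 0.207]
force: [0.5, 1.2, 0.3]
grip_width: 0.822
clock: 2.85
position: [526.0, 1.7, 195.2]
eef_rot: [1.682, 1.568, -3.062]
force: [0.8, 0.5, 0.4]
grip_width: 0.827
[525.97031196   1.66203398 195.17336434] [-1.35587938e-01  3.30529239e-01 -2.41917369e-01  1.00068047e+00
 -5.09122046e-04 -1.03757410e-01] 88.17629711259035
```

View pics/w2.png

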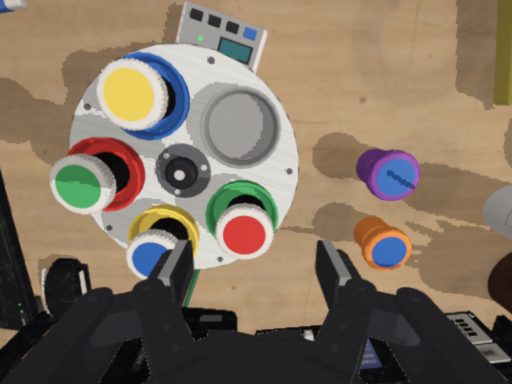

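```bash
cat >> h.py <<'E'
CUP=dict(green=(558,-11),yellow=(584,-99),red=(508,-151),blue=(435.5,-95),grey=(466,-8.5))
def wproj(P,s):
    p=r.camera_params('wrist'); T=np.array(p['hand_eye']); Rt=R.from_euler('xyz',s['eef_rot']).as_matrix()
    Rc=(Rt@T[:3,:3]).T; e=Rt@T[:3,3]+s['position']
    K=np.array([[p['fx'],0,p['cx']],[0,p['fy'],p['cy']],[0,0,1]])
    return cv2.projectPoints(np.array(P,float),cv2.Rodrigues(Rc)[0],-Rc@e,K,np.array([p['k1'],0,0,0.]))[0][:,0]
def wristcheck(f):
    s=r.observe(); im,dp,o=labels('wrist')
    for c in o:
        for ce,a,b in o[c]:
            if ce[1]<290 and ce[0]<300: print(c,ce,a,b,atz('wrist',ce,99,s)[0].round(1))
    t=np.linspace(0,2*np.pi,60); im=cv2.resize(im,None,fx=1.5,fy=1.5)
    for c in CUP.values():
        pts=wproj(np.c_[c[0]+39.5*np.cos(t),c[1]+39.5*np.sin(t),0*t+60],s)
        cv2.polylines(im,[((pts+.5)*1.5).astype(np.int32)],True,(255,0,255),1)
    cv2.imwrite('pics/'+f,im)
    print(s['position'],s['clock'])
E
python3 - <<'E'
from h import *
wristcheck('w3.png')
E
```

```text
red [115.5 167.8] 1865 [ 66 139  78  74] [ 491.5 -113.6   99. ]
red [242.2 235.7] 1258 [222 217  42  38] [559.1  -7.7  99. ]
yellow [127.4  96.6] 2016 [103  71  50  52] [434.5 -93.3  99. ]
yellow [163.3 222.4] 1209 [127 206  71  50] [543.6 -79.3  99. ]
green [ 77.1 187.4] 1396 [ 56 167  44  42] [ 507.9 -151.4   99. ]
green [236.6 201.7] 1371 [205 182  71  55] [525.4 -11.2  99. ]
green [190.4 288.5] 83 [184 271  14  36] [616.5 -62.2  99. ]
blue [2.8 8.3] 81 [ 0  0 11 15] [ 368.6 -176.8   99. ]
blue [248.2  35.9] 104 [242  30  13  12] [395.1   3.8  99. ]
blue [163.8  99.8] 1789 [122  55  67  87] [438.  -64.6  99. ]
blue [146.4 257.9] 718 [132 244  34  34] [ 580.3 -100.8   99. ]
[524.3992745    3.0065004  196.42879157] 2.9
```

View pics/w3.png

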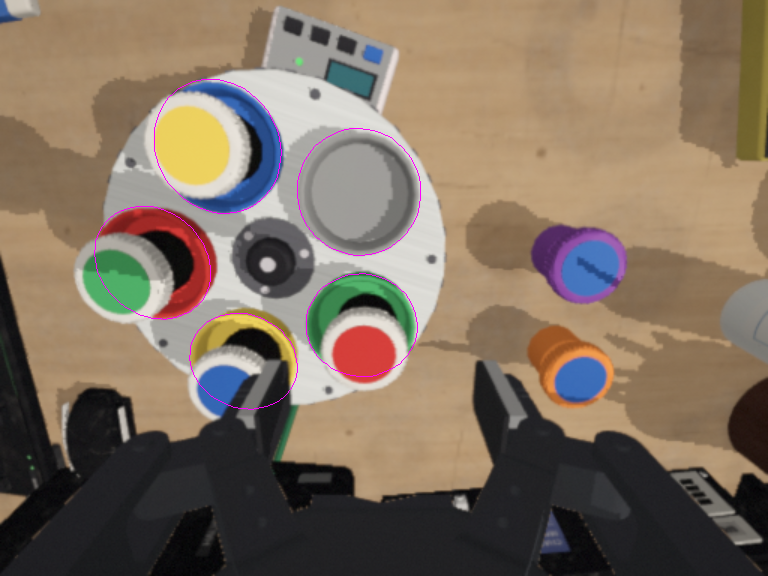

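```bash
python3 -m jog '[[0,0,0,34,-11,0,0.65],[0,0,0,0,0,-25,0.65],[0,0,0,0,0,-20,0.65],[0,0,0,0,0,0,0.65],[0,0,0,0,0,0,0.65]]'
python3 - <<'E'
from h import *
p=[]
for i in range(3): snap('side','s2.png'); p.append(r.observe()['position'])
print(np.mean(p,0))
E
```

```text
clock: 3.45
position: [557.6, -6.0, 154.4]
eef_rot: [-1.554, 1.57, -0.011]
force: [0.3, 0.0, 0.6]
grip_width: 0.828
[558.42530576  -6.3502683  154.92189043]
```

View pics/s2.png

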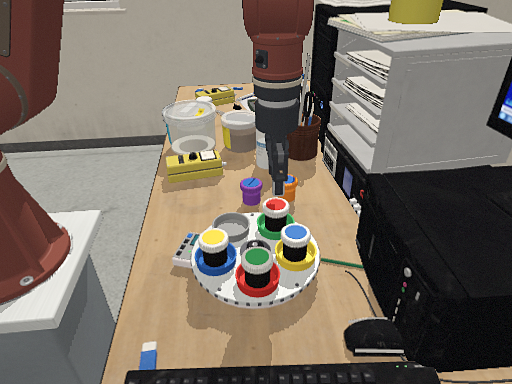

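The gripper is above the red jar (275,205) and aligned with it, with the finger just above the cap. I'll go down and grip.

```bash
python3 -m jog '[[0,0,0,1,-2,-20,0.65],[0,0,0,0,0,-20,0.65],[0,0,0,0,0,-17,0.65],[0,0,0,0,0,-10,0.65],[0,0,0,0,0,0,0.65]]' && python3 -m jog '[[0,0,0,0,0,0,0],[0,0,0,0,0,0,-1],[0,0,0,0,0,0,-1],[0,0,0,0,0,0,-1],[0,0,0,0,0,0,-1]]'
python3 - <<'E'
from h import *
snap('side','s3.png'); s=r.observe(); print(s['position'],s['force'],s['grip_width'])
E
```

```text
clock: 4.1
position: [558.5, -8.6, 85.9]
eef_rot: [1.438, 1.57, 2.98]
force: [-0.6, -0.4, 0.4]
grip_width: 0.83
clock: 4.6
position: [559.9, -8.8, 87.7]
eef_rot: [-1.643, 1.568, -0.101]
force: [-1.0, -0.2, 6.8]
grip_width: 0.585
[559.89812481  -8.78907717  87.7135624 ] [-1.12840098 -0.24670628  7.10466955] 0.581763825808142
```

```bash
python3 -c "
import cv2;im=cv2.imread('pics/s3.png')[150:310,170:350];cv2.imwrite('pics/s3z.png',cv2.resize(im,None,fx=3.5,fy=3.5))"
```

```text
(no output)
```

View pics/s3z.png

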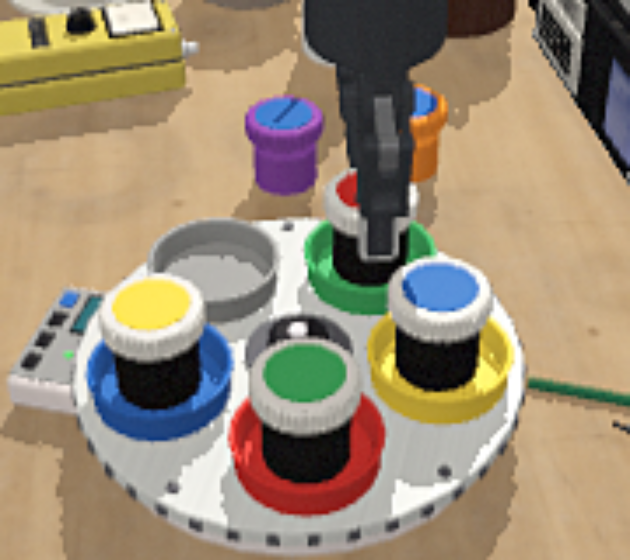

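The red jar is held round the cap, with the opening at about 50 mm. I'll lift it slowly and check.

```bash
python3 -m jog '[[0,0,0,0,0,6,-1],[0,0,0,0,0,14,-1],[0,0,0,0,0,20,-1],[0,0,0,0,0,20,-1],[0,0,0,0,0,20,-1]]' && python3 -m jog '[[0,0,0,-15,0,0,-1],[0,0,0,-30,0,0,-1],[0,0,0,-30,0,0,-1],[0,0,0,-19,0,0,-1],[0,0,0,0,0,0,-1]]'
python3 - <<'E'
from h import *
snap('side','s4.png'); s=r.observe(); print(s['position'],s['force'],s['grip_width'])
im=cv2.imread('pics/s4.png')[130:310,150:350];cv2.imwrite('pics/s4z.png',cv2.resize(im,None,fx=3,fy=3))
E
```

```text
clock: 5.15
position: [559.0, -8.7, 167.7]
eef_rot: [-1.748, 1.57, -0.206]
force: [-0.4, 0.5, -0.8]
grip_width: 0.582
clock: 5.65
position: [462.7, -8.5, 166.9]
eef_rot: [1.546, 1.57, 3.088]
force: [-0.0, 0.1, -0.8]
grip_width: 0.583
[464.68531541  -8.7149422  167.08585782] [ 0.34227072  0.44760607 -1.14257528] 0.5835099739746505
```

View pics/s4z.png

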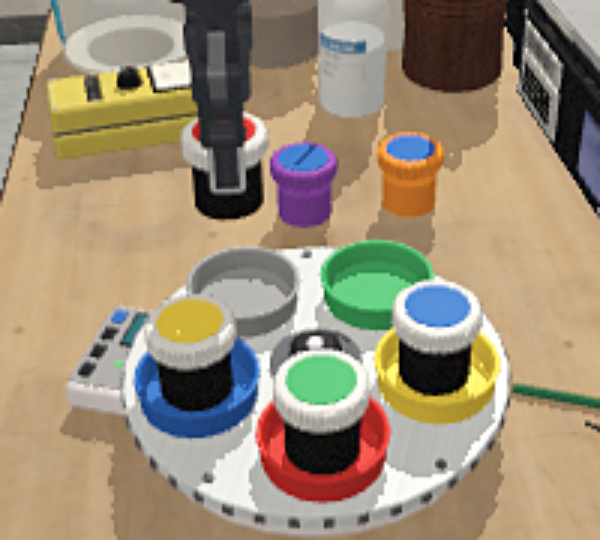

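The red jar hangs upright between the fingers. I'll lower it into the grey cup.

```bash
python3 -m jog '[[0,0,0,1,0,-20,-1],[0,0,0,0,0,-20,-1],[0,0,0,0,0,-20,-1],[0,0,0,0,0,-12,-1],[0,0,0,0,0,-4,-1]]' && python3 -m jog '[[0,0,0,0,0,-2,-1],[0,0,0,0,0,0,-1],[0,0,0,0,0,0,-1]]'
```

```text
clock: 6.2
position: [466.5, -8.7, 89.4]
eef_rot: [1.359, 1.57, 2.901]
force: [0.0, 0.1, 0.7]
grip_width: 0.583
clock: 6.5
position: [466.7, -8.8, 88.9]
eef_rot: [-1.714, 1.57, -0.172]
force: [-0.4, -0.2, -1.2]
grip_width: 0.583
```

```bash
python3 -m jog '[[0,0,0,0,0,-1,-1],[0,0,0,0,0,-1,-1],[0,0,0,0,0,0,-1],[0,0,0,0,0,0,-1]]'
```

```text
clock: 6.9
position: [466.6, -8.8, 87.6]
eef_rot: [-1.752, 1.569, -0.209]
force: [-5.4, 0.2, 14.8]
grip_width: 0.584
```

```bash
python3 -m jog '[[0,0,0,0,0,0,0.3],[0,0,0,0,0,0,0.5],[0,0,0,0,0,0,0.65],[0,0,0,0,0,5,0.65],[0,0,0,0,0,20,0.65]]' && python3 -m jog '[[0,0,0,0,0,30,0.65],[0,0,0,0,0,30,0.65],[0,0,0,20,-30,0,0.65],[0,0,0,0,0,0,0.65],[0,0,0,0,0,0,0.65]]'
python3 - <<'E'
from h import *
for n in('scene','side'):
    im,dp,o=labels(n); cv2.imwrite(f'pics/a_{n}.png',im)
    for c in o:
        for ce,a,b in o[c]:
            if ce[1]>190 and ce[0]>150: print(n,c,ce,a,atz(n,ce,99)[0].round(1))
E
```

```text
clock: 7.4
position: [464.6, -8.5, 110.4]
eef_rot: [1.421, 1.567, 2.963]
force: [-0.2, -0.5, 0.6]
grip_width: 0.824
clock: 7.9
position: [485.9, -39.0, 171.3]
eef_rot: [0.933, 1.57, 2.474]
force: [0.5, 0.8, -0.7]
grip_width: 0.826
scene red [272.7 240.8] 340 [466.   -8.3  99. ]
scene red [339.8 315.1] 752 [ 476.7 -174.5   99. ]
scene yellow [356.4 269.3] 652 [ 550.8 -127.    99. ]
scene yellow [286.3 287.7] 449 [434.5 -93.9  99. ]
scene green [312.7 240.2] 473 [525.  -43.5  99. ]
scene green [346.2 293.8] 404 [ 508.  -152.2   99. ]
scene blue [359.6 247.3] 315 [583.8 -97.2  99. ]
scene blue [286.2 310.9] 624 [ 411.9 -126.    99. ]
side red [229.1 207.1] 175 [466.6  -7.9  99. ]
side red [257.7 282.4] 677 [ 504.3 -209.4   99. ]
side yellow [212.8 236.6] 242 [434.8 -93.7  99. ]
side yellow [295.6 257.5] 608 [ 572.1 -162.5   99. ]
side green [273.  223.3] 746 [546.7 -68.7  99. ]
side green [256.7 256.3] 284 [ 508.2 -152.4   99. ]
side blue [295.2 231.8] 223 [583.3 -97.6  99. ]
side blue [216.4 262.2] 589 [ 441.  -158.6   99. ]
```

View pics/a_side.png

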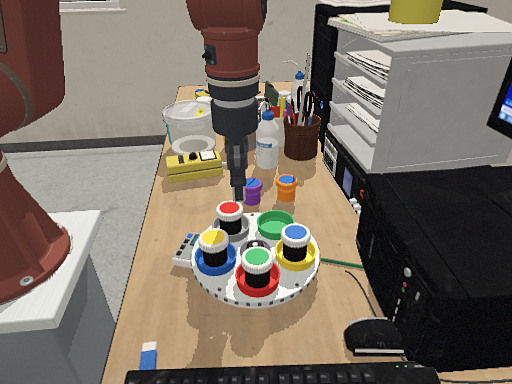

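The red jar (229,207) now stands in the grey cup, measured at (466,-8) and at the right cap height. The green cup is free. Next is the green jar at (508,-152).

```bash
python3 -m jog '[[0,0,0,8,-40,0,0.65],[0,0,0,8,-40,0,0.65],[0,0,0,6,-33,-10,0.65],[0,0,0,0,0,-20,0.65],[0,0,0,0,0,0,0.65]]' && python3 -m jog '[[0,0,0,0,0,0,0.65]]'
```

```text
clock: 8.5
position: [506.0, -151.1, 138.9]
eef_rot: [1.133, 1.566, 2.674]
force: [-0.3, 0.6, 0.5]
grip_width: 0.825
clock: 8.6
position: [507.2, -150.7, 141.1]
eef_rot: [1.069, 1.569, 2.611]
force: [0.6, -0.1, 0.6]
grip_width: 0.826
```

```bash
python3 -m jog '[[0,0,0,0,-1,-20,0.65],[0,0,0,0,0,-20,0.65],[0,0,0,0,0,-12,0.65],[0,0,0,0,0,-1,0.65],[0,0,0,0,0,0,0.65]]' && python3 -m jog '[[0,0,0,0,0,0,0],[0,0,0,0,0,0,-1],[0,0,0,0,0,0,-1],[0,0,0,0,0,0,-1],[0,0,0,0,0,0,-1]]' && python3 -m jog '[[0,0,0,0,0,6,-1],[0,0,0,0,0,14,-1],[0,0,0,0,0,20,-1],[0,0,0,0,0,20,-1],[0,0,0,0,0,20,-1]]'
python3 - <<'E'
from h import *
snap('side','s5.png'); s=r.observe(); print(s['position'],s['force'],s['grip_width'])
im=cv2.imread('pics/s5.png')[130:310,150:350];cv2.imwrite('pics/s5z.png',cv2.resize(im,None,fx=3,fy=3))
E
```

```text
clock: 9.1
position: [508.2, -152.4, 88.9]
eef_rot: [-2.13, 1.571, -0.587]
force: [0.5, -0.7, -0.3]
grip_width: 0.82
clock: 9.6
position: [508.7, -152.9, 89.7]
eef_rot: [-1.875, 1.569, -0.332]
force: [-1.9, 1.5, 8.4]
grip_width: 0.582
clock: 10.1
position: [508.0, -152.8, 169.8]
eef_rot: [-1.99, 1.57, -0.448]
force: [0.3, -0.1, -0.2]
grip_width: 0.581
[ 509.56207626 -153.41616591  172.89054157] [1.09316548 0.31202813 2.97329661] 0.5835158159715959
```

View pics/s5z.png

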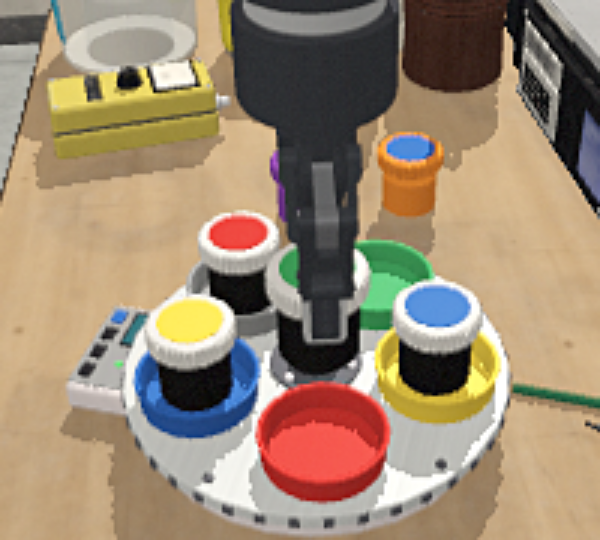

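The green jar is lifted and upright, and the red cup is empty. Next I take it to the green cup at (558,-11).

```bash
python3 -m jog '[[0,0,0,8,22,0,-1],[0,0,0,13,38,0,-1],[0,0,0,14,40,0,-1],[0,0,0,14,41,0,-1],[0,0,0,0,0,0,-1]]' && python3 -m jog '[[0,0,0,0,0,0,-1],[0,0,0,0,0,0,-1]]'
```

```text
clock: 10.65
position: [558.2, -7.4, 168.7]
eef_rot: [-0.785, 1.569, 0.762]
force: [-0.2, -0.6, -0.7]
grip_width: 0.58
clock: 10.85
position: [556.8, -12.4, 168.4]
eef_rot: [2.812, 1.57, -1.929]
force: [-0.4, 0.8, -0.8]
grip_width: 0.584
```

```bash
python3 -m jog '[[0,0,0,0,0,-20,-1],[0,0,0,0,0,-20,-1],[0,0,0,0,0,-20,-1],[0,0,0,0,0,-13,-1],[0,0,0,0,0,-4,-1]]' && python3 -m jog '[[0,0,0,0,0,-1,-1],[0,0,0,0,0,-1,-1],[0,0,0,0,0,0,-1]]'
```

```text
clock: 11.35
position: [556.0, -12.6, 90.1]
eef_rot: [1.514, 1.569, 3.055]
force: [0.3, -0.2, -0.5]
grip_width: 0.581
clock: 11.65
position: [557.5, -11.9, 90.0]
eef_rot: [-1.704, 1.57, -0.162]
force: [0.5, -0.7, 0.4]
grip_width: 0.581
```

```bash
python3 -m jog '[[0,0,0,0,0,-1,-1],[0,0,0,0,0,-1,-1],[0,0,0,0,0,0,-1],[0,0,0,0,0,0,-1]]'
```

```text
clock: 12.05
position: [557.7, -11.8, 89.7]
eef_rot: [-1.829, 1.568, -0.286]
force: [-6.5, -0.2, 21.4]
grip_width: 0.584
```

Seated, with 21 N of contact force. I'll release, rise, and move above the red jar in the grey cup.

```bash
python3 -m jog '[[0,0,0,0,0,0,0.3],[0,0,0,0,0,0,0.5],[0,0,0,0,0,0,0.65],[0,0,0,0,0,5,0.65],[0,0,0,0,0,20,0.65]]' && python3 -m jog '[[0,0,0,0,0,30,0.65],[0,0,0,-22,1,20,0.65],[0,0,0,-35,1,0,0.65],[0,0,0,-34,1,0,0.65],[0,0,0,0,0,0,0.65]]'
python3 - <<'E'
from h import *
for n in('scene','side'):
    im,dp,o=labels(n); cv2.imwrite(f'pics/b_{n}.png',im)
    for c in o:
        for ce,a,b in o[c]:
            if ce[1]>190 and ce[0]>150: print(n,c,ce,a,atz(n,ce,99)[0].round(1))
print(r.observe()['position'])
E
```

```text
clock: 12.55
position: [555.5, -11.5, 111.1]
eef_rot: [1.455, 1.567, 2.997]
force: [-0.3, 0.7, 1.5]
grip_width: 0.825
clock: 13.05
position: [461.6, -8.1, 162.3]
eef_rot: [1.461, 1.567, 3.003]
force: [-0.5, -0.5, 0.2]
grip_width: 0.824
scene red [271.7 241. ] 309 [464.3  -7.8  99. ]
scene red [342.  307.6] 1775 [ 487.4 -166.8   99. ]
scene yellow [356. 270.] 699 [ 549.3 -127.7   99. ]
scene yellow [286.2 287.8] 445 [434.3 -93.9  99. ]
scene green [316.3 219.5] 262 [557.6 -11.2  99. ]
scene green [318.  241.2] 311 [531.5 -49.9  99. ]
scene blue [359.6 247.3] 315 [583.8 -97.2  99. ]
scene blue [286.6 310.6] 611 [ 412.7 -125.9   99. ]
side red [229.1 207.2] 173 [466.6  -8.3  99. ]
side red [257.3 276.7] 1417 [ 504.8 -197.7   99. ]
side yellow [212.5 236.6] 248 [434.2 -93.7  99. ]
side yellow [295.6 257.5] 609 [ 572.1 -162.5   99. ]
side green [274.5 205.1] 163 [557.2 -11.8  99. ]
side green [266.2 229.7] 246 [531.9 -85.7  99. ]
side blue [295.2 231.8] 223 [583.3 -97.6  99. ]
side blue [216.5 262.2] 588 [ 441.2 -158.6   99. ]
[465.99960175  -8.75990766 162.88396931]
```

View pics/b_scene.png

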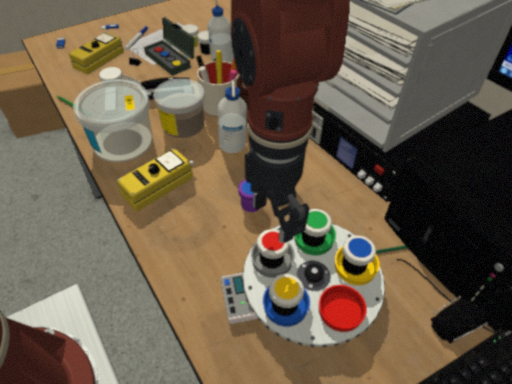

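The green jar is in the green cup (316,219), and the red jar is directly under the gripper at (466,-8).

```bash
python3 -m jog '[[0,0,0,0,0,-20,0.65],[0,0,0,0,0,-20,0.65],[0,0,0,0,0,-20,0.65],[0,0,0,0,0,-15,0.65],[0,0,0,0,0,0,0.65]]' && python3 -m jog '[[0,0,0,0,0,0,0],[0,0,0,0,0,0,-1],[0,0,0,0,0,0,-1],[0,0,0,0,0,0,-1],[0,0,0,0,0,0,-1]]' && python3 -m jog '[[0,0,0,0,0,6,-1],[0,0,0,0,0,14,-1],[0,0,0,0,0,20,-1],[0,0,0,0,0,20,-1],[0,0,0,0,0,20,-1]]'
python3 - <<'E'
from h import *
snap('side','s6.png'); s=r.observe(); print(s['position'],s['force'],s['grip_width'])
im=cv2.imread('pics/s6.png')[130:310,150:350];cv2.imwrite('pics/s6z.png',cv2.resize(im,None,fx=3,fy=3))
E
```

```text
clock: 13.65
position: [465.8, -8.6, 85.7]
eef_rot: [1.429, 1.568, 2.971]
force: [0.1, 0.0, 0.5]
grip_width: 0.825
clock: 14.15
position: [467.1, -8.9, 88.2]
eef_rot: [-1.69, 1.568, -0.148]
force: [0.9, 0.2, 6.5]
grip_width: 0.582
clock: 14.65
position: [465.6, -8.7, 168.4]
eef_rot: [1.535, 1.57, 3.077]
force: [0.1, -0.5, -1.8]
grip_width: 0.585
[467.26512337  -8.89009714 171.27130162] [2.09494    0.98247863 2.54071456] 0.5867782040759483
```

View pics/s6z.png

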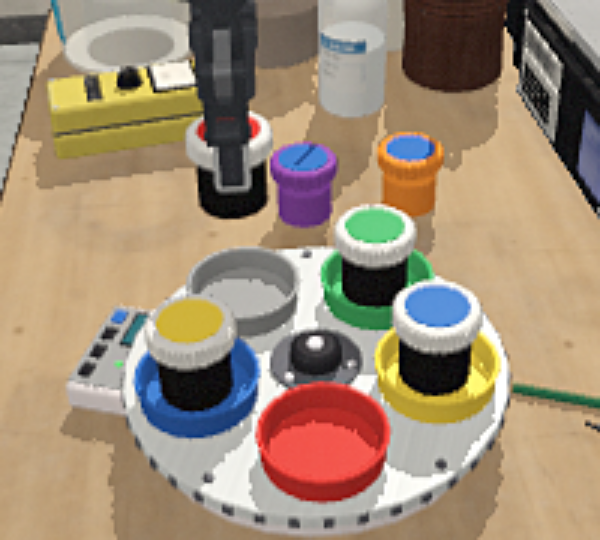

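The red jar is lifted and upright. Next is the red cup at (508,-151): +42, -142.

```bash
python3 -m jog '[[0,0,0,6,-22,0,-1],[0,0,0,12,-38,0,-1],[0,0,0,12,-41,0,-1],[0,0,0,12,-41,0,-1],[0,0,0,0,0,0,-1]]' && python3 -m jog '[[0,0,0,0,0,0,-1],[0,0,0,0,0,0,-1]]'
```

```text
clock: 15.2
position: [509.4, -155.3, 167.4]
eef_rot: [-2.453, 1.568, -0.915]
force: [0.1, 0.4, -0.7]
grip_width: 0.581
clock: 15.4
position: [507.4, -149.9, 167.1]
eef_rot: [0.978, 1.57, 2.52]
force: [0.4, 1.3, -0.9]
grip_width: 0.583
```

```bash
python3 -m jog '[[0,0,0,0,0,-20,-1],[0,0,0,0,0,-20,-1],[0,0,0,0,0,-20,-1],[0,0,0,0,0,-13,-1],[0,0,0,0,0,-4,-1]]' && python3 -m jog '[[0,0,0,0,0,-1,-1],[0,0,0,0,0,-1,-1],[0,0,0,0,0,0,-1],[0,0,0,0,0,0,-1]]'
```

```text
clock: 15.9
position: [506.8, -149.1, 89.2]
eef_rot: [1.13, 1.568, 2.674]
force: [-0.1, 0.9, -0.1]
grip_width: 0.584
clock: 16.3
position: [508.3, -150.8, 88.9]
eef_rot: [-1.989, 1.57, -0.447]
force: [-0.1, 0.6, -0.7]
grip_width: 0.586
```

```bash
python3 -m jog '[[0,0,0,0,0,-1,-1],[0,0,0,0,0,-1,-1],[0,0,0,0,0,0,-1],[0,0,0,0,0,0,-1]]'
```

```text
clock: 16.7
position: [508.4, -150.9, 88.2]
eef_rot: [-1.931, 1.569, -0.389]
force: [-5.8, 2.2, 20.3]
grip_width: 0.582
```

```bash
python3 -m jog '[[0,0,0,0,0,0,0.3],[0,0,0,0,0,0,0.5],[0,0,0,0,0,0,0.65],[0,0,0,0,0,5,0.65],[0,0,0,0,0,20,0.65]]' && python3 -m jog '[[0,0,0,0,0,30,0.65],[0,0,0,-20,15,20,0.65],[0,0,0,-27,21,0,0.65],[0,0,0,-27,21,0,0.65],[0,0,0,0,0,0,0.65]]'
python3 - <<'E'
from h import *
for n in('scene','side'):
    im,dp,o=labels(n); cv2.imwrite(f'pics/c_{n}.png',im)
    for c in o:
        for ce,a,b in o[c]:
            if ce[1]>190 and ce[0]>150: print(n,c,ce,a,atz(n,ce,99)[0].round(1))
print(r.observe()['position'])
E
```

```text
clock: 17.2
position: [506.7, -150.2, 110.2]
eef_rot: [1.171, 1.567, 2.713]
force: [-0.0, 0.2, 0.3]
grip_width: 0.828
clock: 17.7
position: [430.4, -91.3, 161.3]
eef_rot: [1.14, 1.568, 2.683]
force: [-0.6, -0.0, 0.1]
grip_width: 0.827
scene red [345.7 293.1] 447 [ 508.1 -150.8   99. ]
scene red [340.7 315.4] 771 [ 477.5 -175.6   99. ]
scene yellow [356.4 269.2] 658 [ 550.9 -126.9   99. ]
scene yellow [285.1 287.7] 403 [432.9 -92.9  99. ]
scene green [326.8 241.2] 217 [544.3 -57.9  99. ]
scene blue [359.6 247.3] 315 [583.8 -97.2  99. ]
scene blue [286.3 311. ] 654 [ 411.9 -126.2   99. ]
side red [256.5 255.6] 300 [ 508.  -150.7   99. ]
side red [257.8 282.4] 696 [ 504.5 -209.4   99. ]
side yellow [212.7 236.6] 244 [434.6 -93.7  99. ]
side yellow [295.6 257.5] 609 [ 572.1 -162.5   99. ]
side green [274.5 205.1] 163 [557.2 -11.8  99. ]
side green [266.3 229.8] 245 [532. -86.  99.]
side blue [295.2 231.8] 223 [583.3 -97.6  99. ]
side blue [216.4 262.2] 587 [ 441.  -158.6   99. ]
[434.1687511  -93.62543189 161.83852371]
```

View pics/c_side.png

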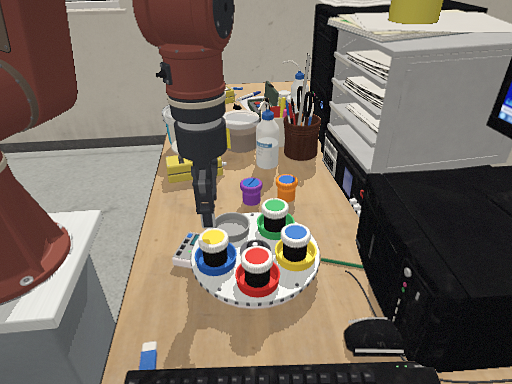

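The red jar (256,255) is seated in the red cup at (508,-151). The gripper is over the yellow jar, which I'll grasp next.

```bash
python3 -m jog '[[0,0,0,0,0,-20,0.65],[0,0,0,0,0,-20,0.65],[0,0,0,0,0,-20,0.65],[0,0,0,0,0,-14,0.65],[0,0,0,0,0,0,0.65]]' && python3 -m jog '[[0,0,0,0,0,0,0],[0,0,0,0,0,0,-1],[0,0,0,0,0,0,-1],[0,0,0,0,0,0,-1],[0,0,0,0,0,0,-1]]' && python3 -m jog '[[0,0,0,0,0,6,-1],[0,0,0,0,0,14,-1],[0,0,0,0,0,20,-1],[0,0,0,0,0,20,-1],[0,0,0,0,0,20,-1]]'
python3 - <<'E'
from h import *
snap('side','s7.png'); s=r.observe(); print(s['position'],s['force'],s['grip_width'])
im=cv2.imread('pics/s7.png')[130:310,150:350];cv2.imwrite('pics/s7z.png',cv2.resize(im,None,fx=3,fy=3))
E
```

```text
clock: 18.3
position: [433.8, -94.0, 85.9]
eef_rot: [1.266, 1.568, 2.808]
force: [-0.8, -0.5, -0.6]
grip_width: 0.825
clock: 18.8
position: [435.0, -94.2, 88.2]
eef_rot: [-1.963, 1.568, -0.421]
force: [0.1, -0.7, 7.0]
grip_width: 0.583
clock: 19.3
position: [433.7, -93.6, 168.5]
eef_rot: [1.255, 1.571, 2.798]
force: [0.6, -0.5, -0.4]
grip_width: 0.579
[435.27340825 -94.12971249 171.23924597] [ 1.61744745 -0.49571802  1.85619701] 0.5891266010400188
```

View pics/s7z.png

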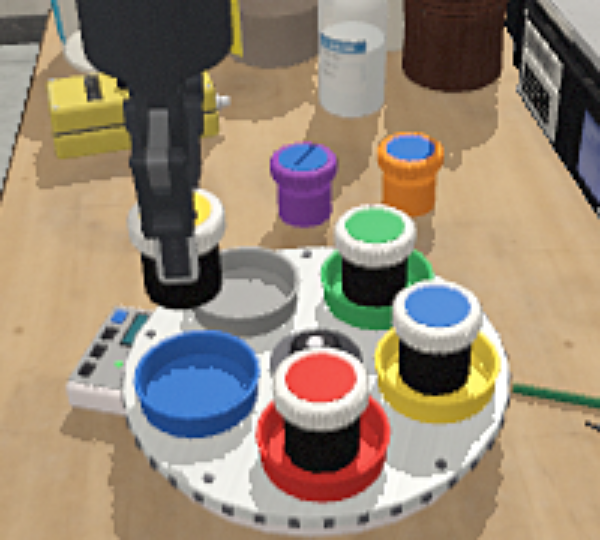

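The yellow jar is lifted. The grey cup is at (466,-8.5): +31, +85.

```bash
python3 -m jog '[[0,0,0,8,20,0,-1],[0,0,0,12,33,0,-1],[0,0,0,11,32,0,-1],[0,0,0,0,0,0,-1],[0,0,0,0,0,0,-1]]' && python3 -m jog '[[0,0,0,0,0,0,-1]]'  && python3 -m jog '[[0,0,0,0,0,-20,-1],[0,0,0,0,0,-20,-1],[0,0,0,0,0,-20,-1],[0,0,0,0,0,-13,-1],[0,0,0,0,0,-4,-1]]' && python3 -m jog '[[0,0,0,0,0,-1,-1],[0,0,0,0,0,-1,-1],[0,0,0,0,0,-1,-1],[0,0,0,0,0,0,-1],[0,0,0,0,0,0,-1]]'
```

```text
clock: 19.85
position: [464.8, -8.2, 167.3]
eef_rot: [2.006, 1.57, -2.733]
force: [0.2, 0.3, -1.0]
grip_width: 0.581
clock: 19.95
position: [464.6, -9.2, 167.3]
eef_rot: [2.074, 1.57, -2.667]
force: [-0.4, 0.3, -0.1]
grip_width: 0.583
clock: 20.45
position: [463.8, -9.5, 89.2]
eef_rot: [1.502, 1.568, 3.042]
force: [-1.3, -0.4, 0.1]
grip_width: 0.577
clock: 20.95
position: [465.6, -9.0, 88.2]
eef_rot: [-2.009, 1.569, -0.467]
force: [-0.8, -0.7, 6.9]
grip_width: 0.584
```

```bash
python3 -m jog '[[0,0,0,0,0,-1,-1],[0,0,0,0,0,0,0.3],[0,0,0,0,0,0,0.5],[0,0,0,0,0,0,0.65],[0,0,0,0,0,5,0.65]]' && python3 -m jog '[[0,0,0,0,0,20,0.65],[0,0,0,0,0,30,0.65],[0,0,0,20,-15,20,0.65],[0,0,0,32,-24,0,0.65],[0,0,0,33,-25,0,0.65]]' &&  python3 -m jog '[[0,0,0,33,-24,0,0.65],[0,0,0,0,0,0,0.65],[0,0,0,0,0,0,0.65]]'
python3 - <<'E'
from h import *
for n in('scene','side'):
    im,dp,o=labels(n); cv2.imwrite(f'pics/d_{n}.png',im)
    for c in o:
        for ce,a,b in o[c]:
            if ce[1]>190 and ce[0]>150: print(n,c,ce,a,atz(n,ce,99)[0].round(1))
print(r.observe()['position'])
E
```

```text
clock: 21.45
position: [464.6, -8.6, 91.1]
eef_rot: [1.461, 1.57, 3.003]
force: [-0.1, 0.8, -0.5]
grip_width: 0.828
clock: 21.95
position: [551.4, -73.3, 162.8]
eef_rot: [-1.768, 1.569, -0.225]
force: [0.9, -0.5, -0.2]
grip_width: 0.822
clock: 22.25
position: [583.0, -97.1, 160.9]
eef_rot: [1.217, 1.57, 2.758]
force: [-1.2, 1.3, -0.3]
grip_width: 0.822
scene red [345.7 293.1] 447 [ 508.1 -150.8   99. ]
scene red [340.5 315.4] 759 [ 477.3 -175.4   99. ]
scene yellow [272.4 240.9] 348 [465.5  -8.2  99. ]
scene yellow [356.4 269.2] 648 [ 550.9 -126.9   99. ]
scene green [316.1 219.5] 268 [557.3 -11.1  99. ]
scene green [315.5 239.6] 347 [529.8 -45.   99. ]
scene blue [359.6 247.3] 317 [583.8 -97.2  99. ]
scene blue [286.3 302.4] 1571 [ 420.1 -114.5   99. ]
side red [256.5 255.6] 300 [ 508.  -150.7   99. ]
side red [257.8 282.4] 697 [ 504.5 -209.4   99. ]
side yellow [228.7 207.3] 176 [465.8  -8.5  99. ]
side yellow [295.6 257.5] 609 [ 572.1 -162.5   99. ]
side green [274.5 205.1] 163 [557.2 -11.8  99. ]
side green [266.3 229.8] 245 [532. -86.  99.]
side blue [295.2 231.8] 223 [583.3 -97.6  99. ]
side blue [215.5 257.4] 1184 [ 439.5 -147.2   99. ]
[582.11543557 -96.14568192 161.1976208 ]
```

View pics/d_side.png

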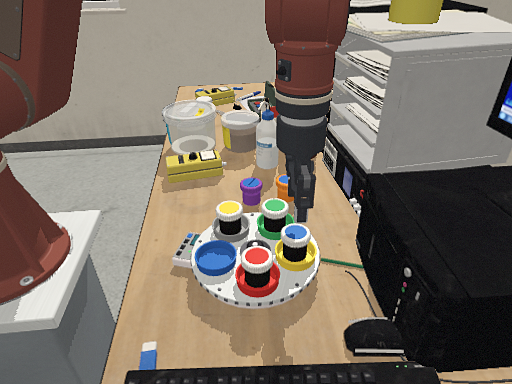

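The yellow jar (229,207) is seated in the grey cup at (466,-8), and the blue cup is empty. I'll grasp the blue jar (295,231).

```bash
python3 -m jog '[[0,0,0,0,0,-20,0.65],[0,0,0,0,0,-20,0.65],[0,0,0,0,0,-20,0.65],[0,0,0,0,0,-14,0.65],[0,0,0,0,0,0,0.65]]' && python3 -m jog '[[0,0,0,0,0,0,0],[0,0,0,0,0,0,-1],[0,0,0,0,0,0,-1],[0,0,0,0,0,0,-1],[0,0,0,0,0,0,-1]]' && python3 -m jog '[[0,0,0,0,0,6,-1],[0,0,0,0,0,14,-1],[0,0,0,0,0,20,-1],[0,0,0,0,0,20,-1],[0,0,0,0,0,20,-1]]'
python3 - <<'E'
from h import *
snap('side','s8.png'); s=r.observe(); print(s['position'],s['force'],s['grip_width'])
im=cv2.imread('pics/s8.png')[130:310,150:350];cv2.imwrite('pics/s8z.png',cv2.resize(im,None,fx=3,fy=3))
E
```

```text
clock: 22.85
position: [580.9, -95.5, 85.9]
eef_rot: [1.302, 1.567, 2.845]
force: [0.1, -0.0, 0.1]
grip_width: 0.821
clock: 23.35
position: [583.7, -96.7, 88.7]
eef_rot: [-1.654, 1.569, -0.112]
force: [-1.3, 1.4, 6.3]
grip_width: 0.581
clock: 23.85
position: [582.9, -96.7, 168.6]
eef_rot: [-2.058, 1.571, -0.516]
force: [0.6, 0.2, -1.0]
grip_width: 0.582
[584.49719166 -97.12186916 171.96762385] [ 1.79161558 -0.37448402  2.66269966] 0.580207914283871
```

View pics/s8z.png

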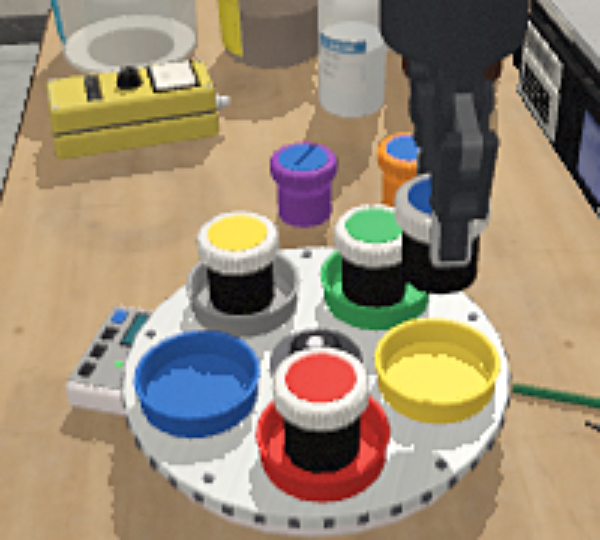

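The blue jar is lifted and upright. The blue cup needs -148, +2.

```bash
python3 -m jog '[[0,0,0,-20,0,0,-1],[0,0,0,-40,1,0,-1],[0,0,0,-44,1,0,-1],[0,0,0,-44,0,0,-1],[0,0,0,0,0,0,-1]]' && python3 -m jog '[[0,0,0,0,0,0,-1],[0,0,0,0,0,0,-1]]'
```

```text
clock: 24.4
position: [428.7, -93.2, 166.5]
eef_rot: [1.315, 1.565, 2.857]
force: [0.0, 0.3, -0.7]
grip_width: 0.582
clock: 24.6
position: [436.2, -95.1, 167.8]
eef_rot: [-1.914, 1.569, -0.372]
force: [0.6, -0.5, -0.8]
grip_width: 0.583
```

```bash
python3 -m jog '[[0,0,0,0,0,-20,-1],[0,0,0,0,0,-20,-1],[0,0,0,0,0,-20,-1],[0,0,0,0,0,-13,-1],[0,0,0,0,0,-4,-1]]' && python3 -m jog '[[0,0,0,0,0,-1,-1],[0,0,0,0,0,-1,-1],[0,0,0,0,0,-1,-1],[0,0,0,0,0,-1,-1],[0,0,0,0,0,0,-1]]'
```

```text
clock: 25.1
position: [435.3, -94.6, 89.0]
eef_rot: [1.193, 1.569, 2.735]
force: [0.6, -0.6, -0.6]
grip_width: 0.583
clock: 25.6
position: [436.0, -95.0, 88.6]
eef_rot: [-1.897, 1.568, -0.355]
force: [-7.2, 3.8, 26.7]
grip_width: 0.586
```

Seated. I'll release and go to the yellow jar in the grey cup (466,-8.3).

```bash
python3 -m jog '[[0,0,0,0,0,0,0.3],[0,0,0,0,0,0,0.5],[0,0,0,0,0,0,0.65],[0,0,0,0,0,5,0.65],[0,0,0,0,0,20,0.65]]' && python3 -m jog '[[0,0,0,0,0,30,0.65],[0,0,0,8,25,20,0.65],[0,0,0,11,31,0,0.65],[0,0,0,11,31,0,0.65],[0,0,0,0,0,0,0.65]]'
python3 - <<'E'
from h import *
for n in('scene','side'):
    im,dp,o=labels(n); cv2.imwrite(f'pics/e_{n}.png',im)
    for c in o:
        for ce,a,b in o[c]:
            if ce[1]>190 and ce[0]>150: print(n,c,ce,a,atz(n,ce,99)[0].round(1))
print(r.observe()['position'])
E
```

```text
clock: 26.1
position: [433.8, -94.2, 110.5]
eef_rot: [1.22, 1.567, 2.762]
force: [0.1, -0.5, 0.3]
grip_width: 0.822
clock: 26.6
position: [466.0, -5.1, 161.8]
eef_rot: [-0.909, 1.569, 0.636]
force: [-0.3, -1.0, 0.6]
grip_width: 0.826
scene red [345.7 293.1] 447 [ 508.1 -150.8   99. ]
scene red [340.6 315.4] 764 [ 477.4 -175.5   99. ]
scene yellow [272.1 241. ] 338 [464.9  -8.1  99. ]
scene yellow [356.5 262.9] 1442 [ 558.9 -117.8   99. ]
scene green [316.5 219.6] 258 [557.7 -11.6  99. ]
scene green [317.3 240.9] 318 [530.8 -48.8  99. ]
scene blue [287.5 287.6] 404 [436.2 -94.7  99. ]
scene blue [285.4 310.1] 604 [ 411.6 -124.2   99. ]
side red [256.5 255.6] 301 [ 508.  -150.7   99. ]
side red [257.7 282.4] 692 [ 504.3 -209.4   99. ]
side yellow [228.6 207.3] 178 [465.6  -8.5  99. ]
side yellow [295.  252.9] 1170 [ 573.1 -151.5   99. ]
side green [274.4 205.1] 164 [557.  -11.8  99. ]
side green [275.5 228.2] 436 [549.3 -83.4  99. ]
side blue [213.7 236.8] 238 [436.4 -94.5  99. ]
side blue [215.5 262.3] 577 [ 439.5 -158.7   99. ]
[464.97006664  -7.29296468 161.43004581]
```

View pics/e_side.png

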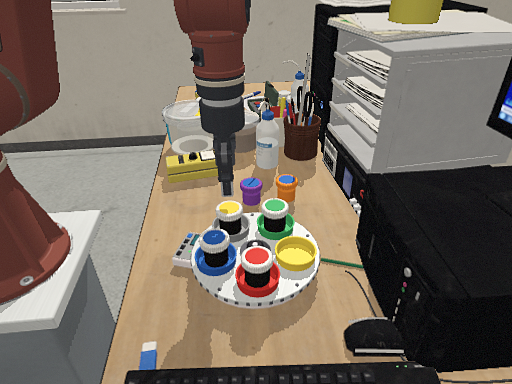

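The blue jar (214,237) is seated at (436,-95). The last one is the yellow jar.

```bash
python3 -m jog '[[0,0,0,0,0,-20,0.65],[0,0,0,0,0,-20,0.65],[0,0,0,0,0,-20,0.65],[0,0,0,0,0,-13,0.65],[0,0,0,0,0,0,0.65]]' && python3 -m jog '[[0,0,0,0,0,0,0],[0,0,0,0,0,0,-1],[0,0,0,0,0,0,-1],[0,0,0,0,0,0,-1],[0,0,0,0,0,0,-1]]' && python3 -m jog '[[0,0,0,0,0,6,-1],[0,0,0,0,0,14,-1],[0,0,0,0,0,20,-1],[0,0,0,0,0,20,-1],[0,0,0,0,0,20,-1]]'
python3 - <<'E'
from h import *
snap('side','s9.png'); s=r.observe(); print(s['position'],s['force'],s['grip_width'])
im=cv2.imread('pics/s9.png')[130:310,150:350];cv2.imwrite('pics/s9z.png',cv2.resize(im,None,fx=3,fy=3))
E
```

```text
clock: 27.2
position: [463.4, -8.5, 86.9]
eef_rot: [1.509, 1.567, 3.05]
force: [-0.0, -0.5, -0.3]
grip_width: 0.829
clock: 27.7
position: [465.7, -8.2, 89.3]
eef_rot: [-2.029, 1.569, -0.487]
force: [-1.1, -1.6, 7.1]
grip_width: 0.58
clock: 28.2
position: [464.9, -7.7, 169.6]
eef_rot: [-1.426, 1.57, 0.116]
force: [0.7, -0.7, -0.5]
grip_width: 0.581
[466.53169614  -7.91834943 172.45937522] [ 1.89558648 -0.32836112  3.06596888] 0.5805647553542217
```

View pics/s9z.png

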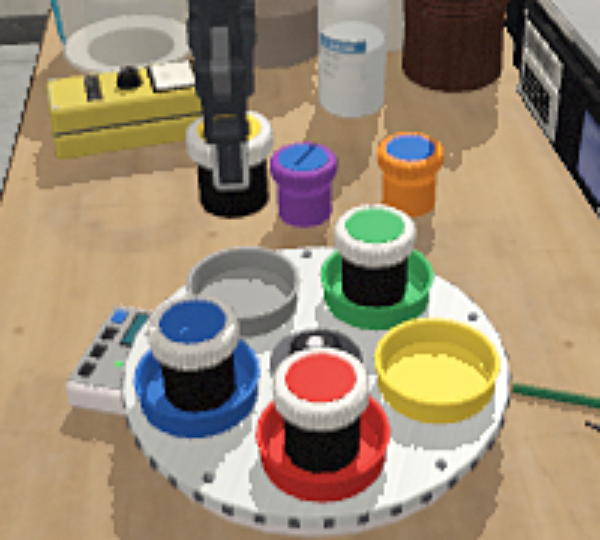

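The yellow jar is lifted. The yellow cup needs +118, -90.

```bash
python3 -m jog '[[0,0,0,18,-14,0,-1],[0,0,0,32,-24,0,-1],[0,0,0,34,-26,0,-1],[0,0,0,34,-26,0,-1],[0,0,0,0,0,0,-1]]' && python3 -m jog '[[0,0,0,0,0,0,-1],[0,0,0,0,0,0,-1]]'
```

```text
clock: 28.75
position: [586.7, -101.0, 168.0]
eef_rot: [-1.996, 1.568, -0.456]
force: [0.6, 0.6, -0.8]
grip_width: 0.582
clock: 28.95
position: [582.1, -97.1, 168.2]
eef_rot: [1.145, 1.57, 2.687]
force: [0.0, 0.8, -0.6]
grip_width: 0.581
```

```bash
python3 -m jog '[[0,0,0,1,-1,-20,-1],[0,0,0,0,0,-20,-1],[0,0,0,0,0,-20,-1],[0,0,0,0,0,-13,-1],[0,0,0,0,0,-4,-1]]' && python3 -m jog '[[0,0,0,0,0,-1,-1],[0,0,0,0,0,-1,-1],[0,0,0,0,0,-1,-1],[0,0,0,0,0,-1,-1],[0,0,0,0,0,0,-1]]'
```

```text
clock: 29.45
position: [582.7, -97.9, 90.3]
eef_rot: [1.29, 1.569, 2.833]
force: [-0.5, 0.4, -0.6]
grip_width: 0.579
clock: 29.95
position: [584.7, -98.8, 89.3]
eef_rot: [-1.798, 1.569, -0.256]
force: [-4.4, 1.7, 13.5]
grip_width: 0.581
```

```bash
python3 -m jog '[[0,0,0,0,0,0,0.3],[0,0,0,0,0,0,0.5],[0,0,0,0,0,0,0.65],[0,0,0,0,0,5,0.65],[0,0,0,0,0,20,0.65]]' && python3 -m jog '[[0,0,0,0,0,30,0.65],[0,0,0,0,0,30,0.65],[0,0,0,-20,0,30,0.65],[0,0,0,-40,10,20,0.65],[0,0,0,-40,20,0,0.65]]' && python3 -m jog '[[0,0,0,-40,20,0,0.65],[0,0,0,-40,20,0,0.65],[0,0,0,0,0,0,0.65],[0,0,0,0,0,0,0.65],[0,0,0,0,0,0,0.65]]'
python3 - <<'E'
from h import *
for n in('scene','side'):
    im,dp,o=labels(n); cv2.imwrite(f'pics/f_{n}.png',im)
    for c in o:
        for ce,a,b in o[c]:
            if ce[1]>190 and ce[0]>150: print(n,c,ce,a,atz(n,ce,99)[0].round(1),deproj(n,ce,dp[int(ce[1]),int(ce[0])])[0].round(1))
im=cv2.imread('pics/f_side.png')[90:310,150:350];cv2.imwrite('pics/fz.png',cv2.resize(im,None,fx=2.6,fy=2.6))
print(r.observe()['position'],r.find_in('wash_bottle','scene')[:1])
E
```

```text
clock: 30.45
position: [582.6, -98.3, 111.0]
eef_rot: [1.318, 1.567, 2.86]
force: [1.5, 0.7, 0.2]
grip_width: 0.822
clock: 30.95
position: [484.7, -69.6, 225.0]
eef_rot: [-1.879, 1.566, -0.338]
force: [0.2, 0.2, -0.3]
grip_width: 0.825
clock: 31.45
position: [405.3, -29.2, 222.8]
eef_rot: [-1.852, 1.569, -0.311]
force: [0.1, -0.2, 0.0]
grip_width: 0.823
scene red [345.7 293.1] 448 [ 508.1 -150.8   99. ] [ 506.4 -151.9  102.4]
scene red [340.7 315.3] 764 [ 477.6 -175.5   99. ] [ 491.1 -166.8   68.4]
scene yellow [361.  247.4] 360 [585.7 -98.6  99. ] [ 583.5 -100.   102.5]
scene yellow [355.2 268.8] 661 [ 549.7 -125.3   99. ] [ 567.3 -113.8   67.4]
scene green [316.1 219.4] 269 [557.4 -10.9  99. ] [555.4 -12.8 102.6]
scene green [315.6 239.7] 356 [529.9 -45.3  99. ] [543.4 -32.6  73.1]
scene blue [287.5 287.6] 403 [436.2 -94.7  99. ] [435.3 -95.8 101.6]
scene blue [285.1 310.5] 626 [ 410.8 -124.5   99. ] [ 421.9 -112.4   65.6]
side red [256.5 255.6] 300 [ 508.  -150.7   99. ] [ 507.9 -151.8  100.1]
side red [257.7 282.4] 695 [ 504.3 -209.4   99. ] [ 507.2 -173.7   59.5]
side yellow [296.5 232.1] 228 [585.5 -98.7  99. ] [585.4 -99.2  99.5]
side yellow [294.6 257.6] 596 [ 570.4 -162.5   99. ] [ 579.7 -120.9   57.9]
side green [274.5 205.1] 163 [557.2 -11.8  99. ] [556.9 -14.1 100.6]
side green [266.7 229.9] 255 [532.7 -86.4  99. ] [539.8 -25.3  47.6]
side blue [213.6 236.9] 235 [436.2 -94.7  99. ] [436.1 -93.9  98.3]
side blue [215.4 262.3] 578 [ 439.4 -158.7   99. ] [ 436.2 -117.7   58.8]
[405.10436315 -29.23317147 222.40164602] [{'box': [273.0, 275.2, 306.7, 316.4], 'conf': 0.26}]
```

View pics/fz.png

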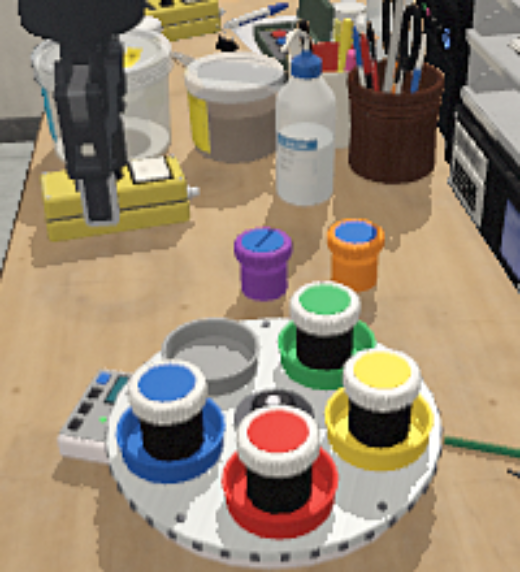

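View pics/f_scene.png

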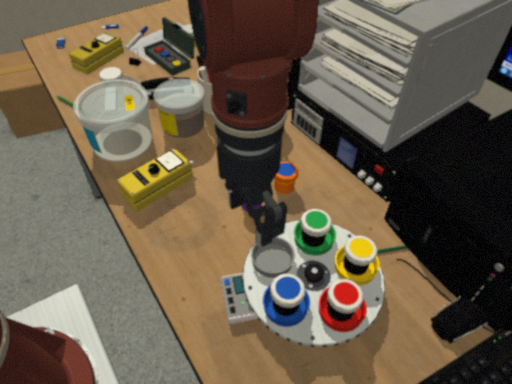

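All four caps match their cups, the grey cup is empty, the bottle is in its place and the arm is clear.

```bash
python3 -c "
from cell import r
print(r.close_job())"
```

```text
the job is handed in; nothing more can be done
None
```

All four jars now stand in the cup of their label colour, and the grey cup is empty. I handed the job in at about 31.5 s of the 125 s allowed; no verdict is reported.

**What I did:** I made two swaps through the grey cup. Red was parked there while green moved, then yellow was parked while blue moved. Each jar was gripped round the cap and lowered until the wrist force showed it touching the cup floor (7 to 27 N), then released.

**Last checks:** Every jar measured within about 2 mm of its cup's axis in both the scene and side pictures. Cap tops read 98–103 mm against an expected 99 mm, so the jars are fully down, and they look upright.

**Did not agree:** The last network search for the wash bottle in the scene picture failed. The arm hid the bottle, and the search returned a low-confidence box on a cup instead. The side picture shows the bottle upright and apparently where it was, and the arm never came near it.

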